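# Pass a checking ring round a cranked bar

## Task

A freshly cranked bar is still held in the machine vise. Take the largest checking ring out of the wooden rack, pass it over the bar's free end and slide it round both bends until it lies flat against the collar on the bar, then let go and leave it hanging there. A checking ring is never forced: feel your way round slowly, push with no more than about a kilo (10 N) anywhere, at the collar too, ease off as soon as it binds, and leave the other two rings in the rack.

Things in the scene. Friction and masses are not known exactly. Their poses are not given: they have to be found in the camera images.
- ring: Checking ring to use: plain flat steel ring, the largest of three, 70 mm outside, 19 mm bore, 12 mm thick, 0.26 to 0.40 kg. Origin at the bore's centre, mid-thickness; y is its axis. Stands on edge in a rack slot, top 80 mm above the bench. Pinch it from above across its thickness, over the bore, fingertips 17 mm or more above the bore's centre: they then clear bar and collar all the way.
- rack: Fixed wooden rack, 100 (x) by 200 (y) by 34 (z) mm, origin at the centre of its underside on the bench. Three slots 14 mm wide at y = -72, 0, +72 mm, slot floor 10 mm above the bench; each holds a ring standing on edge, ring axis along the rack's y. Which ring is in which slot varies.
- ring_mid: Another steel ring in the rack, to be left there: 56 mm outside, 12 mm bore, 12 mm thick. Origin at its centre, y along its axis.
- ring_small: Another steel ring in the rack, to be left there: 44 mm outside, 9 mm bore, 12 mm thick. Origin at its centre, y along its axis.
- vise: Machine vise fixed to the bench, origin on the bench under the middle of its jaws; jaws 110 mm long along y, 97 mm high; sole x -105 to +95 mm, screw and tommy bar out to x = +140 mm. It grips the cranked bar: rigid round steel 14 mm thick, all of it level, centreline 90 mm above the bench. From the jaws: shaft with collar, bend, crank arm, bend, free leg. The ring does not push it aside.
- tip (a point): Middle of the bar's rounded free end. Axes as the vise. The free leg runs straight from here along -y (the way the ring goes on) to the first bend. On the bar the ring has 2.5 mm of play all round.
- drawn (a point): Where the drawing puts the middle of the crank arm's centreline, 42.5 mm from the free leg and from the shaft. Axes as the vise; the arm runs along x, joined to both legs by 90-degree bends of 22 mm centreline radius. Bent by hand, the real arm lies up to 24 mm off this point along +y or -y (legs longer or shorter to match), differently each time and not measured: feel for it or look.
- stop (a point): Centre of the collar face the ring must meet, on the bar's centreline. Collar welded on the shaft, 26 mm across, 8 mm wide, 45 mm out from the jaws. Axes as the vise: the shaft runs from here along +y to the second bend; a ring flat against the collar has its centre at y = +6 mm. The free end is at x = +85, y = +212 mm from here, the drawn arm at y = +107 mm.
Mind the look-alikes: they are no part of the job. Leave any green or turquoise look-alike of the ring alone.

How it is judged (in metres and radians):
On the way, in this order (a step that is already met when the one before it is completed fails the run):
1. the ring is threaded on the free leg of the bar (y of ring in the frame of tip between -0.085 and -0.014 m and x of ring in the frame of tip between -0.005 and 0.005 m and z of ring in the frame of tip between -0.005 and 0.005 m), for 0.1 s.
2. the ring is round the first bend, on the crank arm (x of ring in the frame of stop between 0.025 and 0.06 m and y of ring in the frame of stop between 0.077 and 0.137 m and z of ring in the frame of stop between -0.005 and 0.005 m), for 0.05 s.
At the end, for the whole second after the job is handed in: The ring hangs released and at rest on the bar's shaft, square to it within about 14 degrees, with its face against the collar (gap under 3 mm) (y of ring in the frame of stop between 0.003 and 0.009 m and x of ring in the frame of stop between -0.006 and 0.006 m and z of ring in the frame of stop between -0.006 and 0.006 m and angle between the y axis of ring and the y axis of stop, either way round below 0.25 rad and linear speed of ring below 0.02 m/s and contact force between ring and the fingers below 0.1 N); the robot touches nothing.
It fails at once if the ring is forced: it bears on the bar, its collar or the vise with more than 12 N (contact force between ring and vise above 12 N).
It fails at once if the robot bears on the bar or the vise with more than 20 N (contact force between any of the arm, the fingers and vise above 20 N).
It fails at once if one of the other two rings is moved more than 30 mm (distance of any of ring_mid, ring_small from where it was at the start of the episode above 0.03 m).
It also fails if it takes over 72 s, if anything falls off the work surface, if the arm or the gripper's body presses on something with over 40 N, if the wrist force passes 120 N, or if a joint passes its speed limit or range.

## Robot

A 6-joint arm with a two-finger parallel gripper is mounted at the origin on the work surface. World frame = base frame: x ahead of the robot, y to its left, z up, the work surface at z = 0. Lengths are in mm, angles in rad, forces in N, time in s.
With the tool pointing down it reaches from about 300 to 850 mm from the base axis. Payload 4.2 kg.
Tool frame: the origin (TCP) lies between the finger pads; the fingertips stand 14 mm ahead of it and the grasp point (between the pads) lies 5 mm behind it; z points along the fingers, y is the direction in which the jaws open and shut (so a half turn about z gives the same grasp; the last joint's range is limited). The gripper opens to 91 mm and grips with 3 to 60 N. Pads are 32 mm wide; open, the fingers measure 118 mm over their backs; the gripper's body (76 mm by 178 mm) begins 60 mm behind the grasp point.
Start: joints at [-0.02, 0.32, 1.565, -0, 1.257, -0.02], TCP at [575.015, 0, 227.976] pointing down, gripper open.
Joint ranges: [-3.11, 3.11], [-0.84, 2.01], [0.21, 2.61], [-1.34, 4.49], [0.05, 2.63], [-2.56, 2.56]. Speed limits (rad/s): [2.57, 2.57, 3.14, 3.14, 3.14, 3.14].

## Interface

Orientations are given as a unit quaternion [w, x, y, z].
In Python, from rig import bot, camera, ticket, finder gives the robot as it stands.
- The arm moves only by the shell command python3 -m inch 'ROWS' [FORCE]. ROWS is JSON, a list of rows, each a list of 7 numbers: the shift along the tool's x, y, z in m, then the turn, a rotation vector about the tool's x, y, z in units of 5 degrees (1.0 is 5 degrees), then the opening, from 0 (shut) to 1 (fully open). A call has exactly 8 rows; each row is the pose to reach, as a shift and turn from the pose commanded when the call began, along the tool's axes at that moment; what a row does not reach only later rows make up. A row lasts 1/10 s, in which the tool goes at most 50 mm and 8.59 degrees, less where a joint would pass 70% of its speed; a pose out of reach is approached as far as the arm can. A call with a gripper value outside its range is refused whole. The fingers move at their own pace and stop on an object; FORCE is the grip in N (left out, the last holds). Time passes only in rows, so rows that repeat a pose let the fingers close, or fill a call up. It gives the time, the measured TCP pose, the force and the opening at its end, in the units of the state.
- bot.get_obs(): the state, without advancing time (a new reading comes with each control period).
- camera(name): name is "scene" or "side" or "wrist"; returns a dict with "color" (384x512x3 uint8, red, green, blue), "z_map" (384x512 float32, mm along the optical axis (not along the pixel's ray), 0 where there is no reading), "intrinsics" (3x3 intrinsics, pixels), "D" ([k1, k2, p1, p2, k3] as OpenCV has them; the pictures are not rectified), "eye" and "orientation" of the camera in the world; the wrist camera has in their place "hand_eye" (4x4, takes a point from camera to tool coordinates, whose origin is the TCP and whose axes are the flange's). Camera axes: x right, y down, z forward; pixel columns grow to the right and rows downward; lengths in mm; the calibration is good to about 2 mm. A picture is of the moment at which its call begins: read the wrist's pose just before it.
- ticket.sign_off(): hands the job in, once; it reports no verdict.
Trained networks look in the newest picture that a camera, given by its name, has taken for a name from the list of things; names that differ only in an ending like _2 or _b are one class to them, and where a whole thing is asked for, a point or a joint stands for the part that bears it (a point fixed in the world has none). Each returns a list of dicts, best first, with "conf" (0 to 1); they miss things now and then, are a little off and sometimes report something else, mostly with a low value. They report only what shows in the picture. A call takes as long as a camera call. They do not tell look-alikes from the thing itself.
- finder.look_for(query, camera): "bbox" ([centre column, centre row, width, height] in pixels, round what is visible of it).
- finder.regions_of(query, camera): "mask" (384x512 bool, what is visible of it) and "bbox" ([centre column, centre row, width, height] in pixels, round what is visible of it).
The state is a dict: "time": time; "joint_pos": joint angles; "qd": joint speeds; "joint_torque": joint torques, N m; "tool_pos": TCP position; "eef_rot": TCP orientation; "force": force on the tool from outside, world axes, zero at the start; "ft_torque": the same for the moment, N m; "finger_gap": opening from 0.0 (shut) to 1.0 (fully open).
Only numpy, scipy, OpenCV 4.12 (cv2) and the standard library are available. Lean on these libraries where they do the work, as an engineer would, in place of code of your own. Each camera call takes 0.05 s, during which the arm holds its last target.

## Working session

There is one attempt and no reset: what is moved stays moved. The work goes in short steps, Python scripts to look and compute and a shell command to move; the robot and the scene stay as the last step left them, time stands still between calls to the robot, and variables do not carry over. Pictures are saved under pics/ and viewed, and the job is handed in when it is done.

```bash
ls; mkdir -p pics; python3 - <<'E'
from rig import bot,camera,ticket,finder
import cv2,json
print(bot.get_obs())
for n in ["scene","side","wrist"]:
    c=camera(n); cv2.imwrite(f"pics/{n}0.png",c["color"][:,:,::-1])
    print(n,c["intrinsics"],c["D"],c.get("eye"),c.get("orientation"),c.get("hand_eye"))
    for q in ["ring","rack","vise","ring_mid","ring_small","tip","stop"]:
        print(q,[(round(d["conf"],2),[round(x) for x in d["bbox"]]) for d in finder.look_for(q,n)])
print(bot.get_obs()["time"])
E
```

```text
pics
{'time': 0.0, 'joint_pos': array([-1.99831594e-02,  3.20286608e-01,  1.56572090e+00,  9.66984995e-06,
        1.25736774e+00, -2.00311743e-02]), 'qd': array([ 8.38576346e-04,  1.73747779e-03, -1.10704696e-03,  8.34743259e-05,
        6.82148512e-04, -4.43850369e-04]), 'joint_torque': array([-5.01459035e-04, -4.12465632e+01, -2.31973493e+01,  7.28826877e-02,
        4.58198413e-02, -1.41870069e-04]), 'tool_pos': array([5.74505626e+02, 2.32900954e-02, 2.27107039e+02]), 'eef_rot': array([-6.45911334e-04,  7.07090581e-01,  7.07122419e-01, -6.14192931e-04]), 'force': array([ 0.00179783, -0.5247429 ,  0.31231437]), 'ft_torque': array([ 0.03354525,  0.02393273, -0.00865546]), 'finger_gap': 0.9979547098446806}
scene [[436.10045964   0.         259.07399505]
 [  0.         436.10045964 199.61157138]
 [  0.           0.           1.        ]] [-0.06192417  0.          0.          0.          0.        ] [1142.14229275 -254.97139174  671.6071916 ] [-0.3731959   0.77646507  0.45596598 -0.22343196] None
ring [(0.89, [294, 166, 24, 25]), (0.67, [321, 182, 19, 24]), (0.66, [377, 162, 23, 30]),
[... 789 characters left out ...]
18, 10])]
tip [(0.68, [278, 142, 112, 67])]
stop [(0.93, [282, 143, 109, 70])]
wrist [[344.90355003   0.         253.51687711]
 [  0.         344.90355003 193.09490111]
 [  0.           0.           1.        ]] [-0.0955166  0.         0.         0.         0.       ] None None [[ 8.77685076e-04 -9.70888876e-01 -2.39528746e-01  6.70825145e+01]
 [ 9.99999573e-01  9.21282250e-04 -7.00458193e-05  1.99216900e-02]
 [ 2.88680289e-04 -2.39528582e-01  9.70889270e-01 -1.57325000e+02]
 [ 0.00000000e+00  0.00000000e+00  0.00000000e+00  1.00000000e+00]]
ring []
rack []
vise [(0.69, [213, 209, 144, 230])]
ring_mid []
ring_small []
tip [(0.77, [213, 209, 141, 233])]
stop [(0.55, [214, 208, 139, 232])]
1.2
```

View pics/scene0.png

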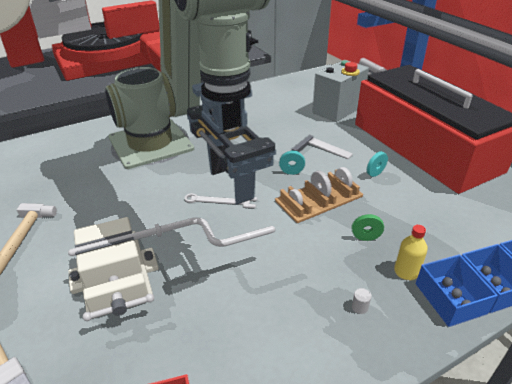

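View pics/side0.png

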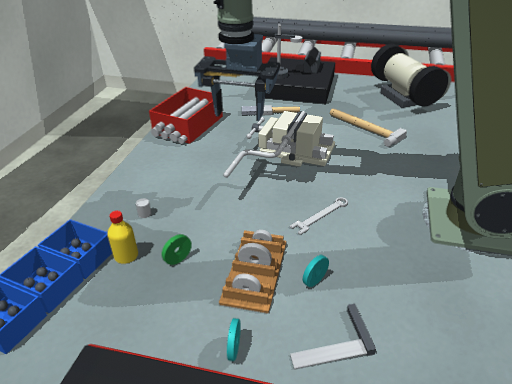

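View pics/wrist0.png

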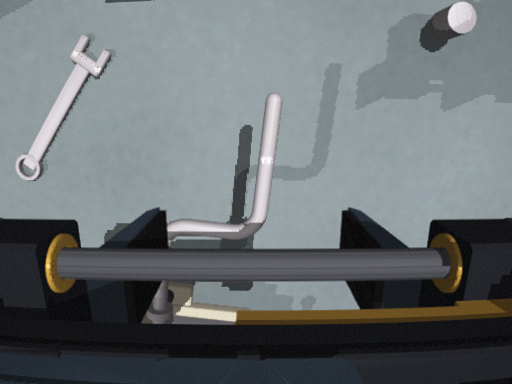

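```bash
cat > h.py <<'E'
from rig import bot,camera,ticket,finder
import numpy as np,cv2
from scipy.spatial.transform import Rotation as R
def q2R(q): return R.from_quat([q[1],q[2],q[3],q[0]]).as_matrix()
def cloud(c,obs=None):
    z=c["z_map"].astype(float); H,W=z.shape
    u,v=np.meshgrid(np.arange(W),np.arange(H))
    p=cv2.undistortPoints(np.stack([u,v],-1).reshape(-1,1,2).astype(float),c["intrinsics"],c["D"]).reshape(H,W,2)
    P=np.concatenate([p*z[...,None],z[...,None]],-1)
    if "hand_eye" in c and c["hand_eye"] is not None:
        T=c["hand_eye"]; P=P@T[:3,:3].T+T[:3,3]
        P=P@q2R(obs["eef_rot"]).T+obs["tool_pos"]
    else: P=P@q2R(c["orientation"]).T+c["eye"]
    P[z==0]=np.nan
    return P
def snap(n):
    o=bot.get_obs(); c=camera(n); return c,cloud(c,o)
E
python3 - <<'E'
from h import *
S={}
for n in ["scene","side","wrist"]:
    c,P=snap(n); S[n]=P;S[n+"c"]=c["color"]
    m=finder.regions_of("rack",n) if n!="wrist" else []
    if m:
        mm=m[0]["mask"]; S[n+"rack"]=mm; Q=P[mm]; Q=Q[~np.isnan(Q).any(1)]
        t=Q[(Q[:,2]>24)&(Q[:,2]<40)]
        print(n,"rack top",len(t),t.mean(0),cv2.minAreaRect(t[:,:2].astype(np.float32)), cv2.minAreaRect(Q[:,:2].astype(np.float32)))
np.savez("s0.npz",**S)
for n in ["scene","side"]:
    c=S[n+"c"]; x,y=((270,140) if n=="scene" else (205,215))
    cr=c[y:y+110,x:x+110,::-1]; cv2.imwrite(f"pics/{n}_crop.png",cv2.resize(cr,None,fx=5,fy=5,interpolation=cv2.INTER_CUBIC))
E
```

```text
scene rack top 347 [ 545.11742735 -238.78892446   30.95407601] ((530.836669921875, -236.15533447265625), (167.0293731689453, 156.04296875), 82.5282211303711) ((450.9449462890625, -102.91232299804688), (315.74005126953125, 430.0476379394531), 2.74014949798584)
side rack top 1166 [463.83693423 295.1010009   31.85898154] ((466.4710693359375, 283.9695739746094), (89.74880981445312, 180.47116088867188), 1.3096487522125244) ((469.3086853027344, 280.99163818359375), (105.17523193359375, 209.82969665527344), 1.3289564847946167)
```

```bash
python3 - <<'E'
import cv2,numpy as np
a=cv2.imread("pics/scene_crop.png");b=cv2.imread("pics/side_crop.png")
cv2.imwrite("pics/crops.png",cv2.resize(np.hstack([a,b]),(800,400)))
E
```

```text
(no output)
```

View pics/crops.png

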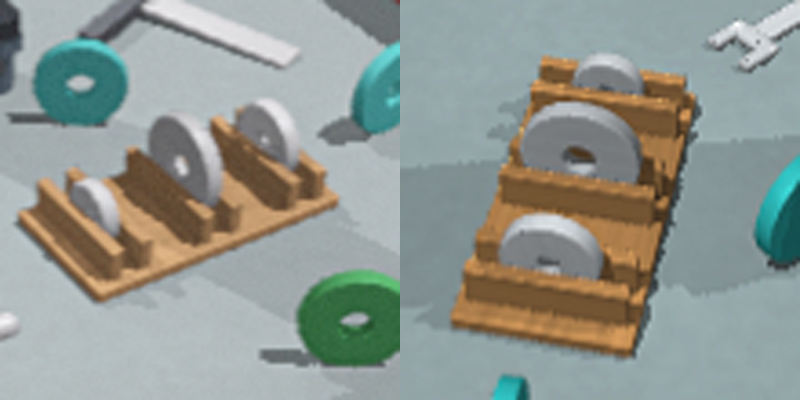

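Rings that could be confused (scene pixels): turquoise (294,166) and (377,162), green (367,230), and in the rack (298,197) small, (321,182) largest and (343,179) mid. The crop confirms the largest grey ring is in the middle slot: scene (321,182), side (253,253).

```bash
python3 - <<'E'
import numpy as np,cv2
S=np.load("s0.npz")
img=np.zeros((560,800,3),np.uint8)
# map: x 250..800 -> , y -350..450
for k,(n,col) in enumerate([("scene",(0,0,255)),("side",(0,255,0)),("wrist",(255,128,0))]):
    P=S[n].reshape(-1,3);P=P[~np.isnan(P).any(1)]
    m=(P[:,2]>75)&(P[:,2]<106)
    for p in P[m]:
        c=int(450-p[1]); r=int(800-p[0])
        if 0<=r<560 and 0<=c<800: img[r,c]=np.maximum(img[r,c],col)
    m=(P[:,2]>15)&(P[:,2]<=75)
    for p in P[m]:
        c=int(450-p[1]); r=int(800-p[0])
        if 0<=r<560 and 0<=c<800 : img[r,c]=np.maximum(img[r,c],np.array(col)//3)
for y in range(-300,450,100): cv2.putText(img,str(y),(450-y,12),0,.4,(255,)*3)
for x in range(300,800,100): cv2.putText(img,str(x),(0,800-x),0,.4,(255,)*3)
cv2.imwrite("pics/top0.png",img)
for n in ["scene","side"]:
    P=S[n].reshape(-1,3);P=P[~np.isnan(P).any(1)]
    m=(P[:,2]>42)&(P[:,2]<95)&(abs(P[:,0]-467)<60)&(abs(P[:,1]-283)<110)
    Q=P[m]
    for yc in (211,283,355):
        q=Q[abs(Q[:,1]-yc)<25]
        if len(q): print(n,yc,len(q),q.min(0),q.max(0),np.median(q,0))
E
```

```text
scene 211 69 [454.1053844  202.38295419  42.00604578] [489.42589401 218.05258508  53.49595463] [476.3320659  208.63134539  48.82145391]
scene 283 253 [434.63537951 274.37280795  42.32008929] [503.50173255 288.97760026  80.43312451] [477.50525525 277.72066172  61.59393995]
scene 355 150 [438.92467801 345.40332176  42.04112614] [494.7300799  360.38826763  65.84121528] [473.92149262 349.22826413  53.57751123]
side 211 107 [448.70161954 204.34295873  42.03203597] [487.28320328 219.93820061  55.54287466] [466.83649974 215.18190769  48.75069301]
side 283 446 [432.03980257 274.6651808   42.18748175] [500.48124612 291.6486341   81.44853556] [464.18925103 288.11203446  63.6874721 ]
side 355 284 [438.11944367 348.5157891   42.0245966 ] [492.06351417 363.01750957  67.56281659] [461.87435964 359.628666    56.2432108 ]
```

View pics/top0.png

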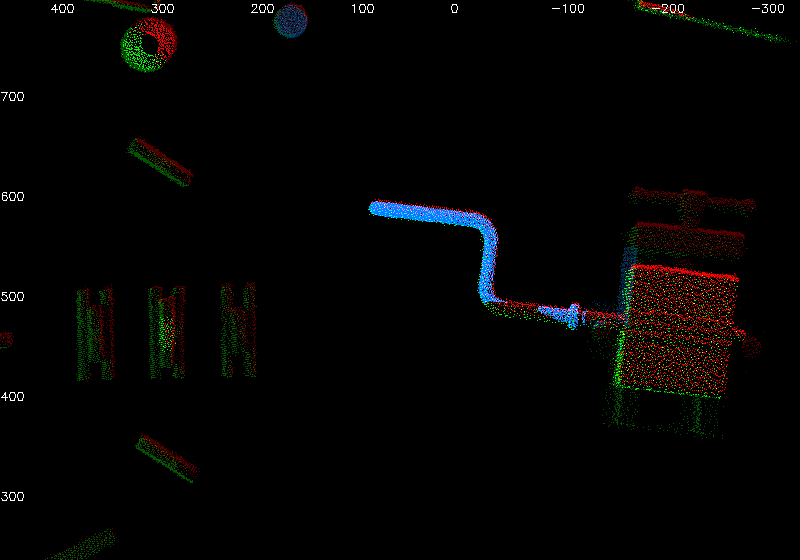

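```bash
cat > fit.py <<'E'
import numpy as np
from scipy.optimize import least_squares
def dist(p,d):
    # p in stop frame Nx3; distance to centreline
    A=107+d
    def seg(a,b):
        a=np.array(a,float);b=np.array(b,float);t=np.clip(((p-a)@(b-a))/((b-a)@(b-a)),0,1)
        return np.linalg.norm(p-(a+t[:,None]*(b-a)),axis=1)
    def arc(c,sx,sy):
        q=p-np.array([c[0],c[1],0.]); 
        ang=np.arctan2(q[:,1]*sy,q[:,0]*sx); ang=np.clip(ang,0,np.pi/2)
        e=np.stack([22*np.cos(ang)*sx,22*np.sin(ang)*sy,0*ang],1)
        return np.linalg.norm(q-e,axis=1)
    D=[seg([0,0,0],[0,A-22,0]),arc((22,A-22),-1,1),seg([22,A,0],[63,A,0]),arc((63,A+22),1,-1),seg([85,A+22,0],[85,212-7,0])]
    return np.min(D,0)
def tof(Q,th):
    x,y,z,yaw,d=th[:5]
    c,s=np.cos(yaw),np.sin(yaw)
    q=Q-[x,y,z]
    return np.stack([c*q[:,0]+s*q[:,1],-s*q[:,0]+c*q[:,1],q[:,2]],1)
def fit(Q,th0,r=7):
    f=lambda th: dist(tof(Q,th),th[4])-r
    return least_squares(f,th0,loss="soft_l1",f_scale=1.0)
E
python3 - <<'E'
import numpy as np
from fit import *
S=np.load("s0.npz")
for n in ["wrist","scene","side"]:
    P=S[n].reshape(-1,3);P=P[~np.isnan(P).any(1)]
    th=np.array([480,-110,90,-0.12,-15.])
    m=(P[:,0]>460)&(P[:,0]<615)&(P[:,1]>-140)&(P[:,1]<110)&(P[:,2]>75)&(P[:,2]<112)
    Q=P[m]
    for it in range(3):
        q=tof(Q,th); k=(dist(q,th[4])<25-5*it)&(q[:,1]>6)
        r=fit(Q[k],th); th=r.x
    yaw=th[3]; c,s=np.cos(yaw),np.sin(yaw)
    tip=[th[0]+c*85-s*212,th[1]+s*85+c*212]
    e=dist(tof(Q[k],th),th[4])-7
    print(n,k.sum(),th.round(3),"tip",np.round(tip,2),"rms",np.std(e).round(2), "ymax",tof(Q[k],th)[:,1].max(),tof(Q[k],th)[:,1].min())
    q=tof(Q,th); kk=(abs(q[:,0])<15)&(abs(q[:,1])<25)&(abs(q[:,2])<15)&(np.hypot(q[:,0],q[:,2])>9.5)
    if kk.sum(): print(" collar y",np.percentile(q[kk,1],[2,10,50,90,98]))
E
```

```text
wrist 3802 [ 4.83060e+02 -1.19946e+02  9.05860e+01 -1.19000e-01 -2.03500e+01] tip [592.69  80.43] rms 0.59 ymax 212.00695239243987 6.0266403329954255
 collar y [-8.18074007 -6.72946223 -2.2322449   0.14748506  0.67388207]
scene 897 [ 4.84192e+02 -1.20074e+02  8.92970e+01 -1.18000e-01 -2.03420e+01] tip [593.47  80.5 ] rms 1.05 ymax 210.33818682430055 6.474229709861801
 collar y [-8.97822107 -8.50518569 -5.36346001 -1.91094856 -1.27627877]
side 435 [ 4.82835e+02 -1.20417e+02  9.10000e+01 -1.17000e-01 -1.01550e+01] tip [592.04  80.19] rms 2.37 ymax 213.5891171276202 6.645889943923567
 collar y [-11.52007459  -6.13688035  -2.12140561   1.09861974   2.33169056]
```

```bash
python3 -m inch '[[0.035,-0.0097,0.006,0,0,-1.1,0.5],[0.07,-0.0194,0.012,0,0,-2.2,0.5],[0.106,-0.029,0.018,0,0,-3.4,0.5],[0.141,-0.0388,0.024,0,0,-4.5,0.5],[0.176,-0.0485,0.03,0,0,-5.6,0.5],[0.21,-0.058,0.036,0,0,-6.8,0.5],[0.247,-0.068,0.042,0,0,-7.9,0.5],[0.282,-0.0775,0.047,0,0,-9,0.5]]' 20
python3 -m inch '[[0,0,0,0,0,-1.2,0.5],[0,0,0,0,0,-2.4,0.5],[0,0,0,0,0,-3.6,0.5],[0,0,0,0,0,-4.8,0.5],[0,0,0,0,0,-6,0.5],[0,0,0,0,0,-7.2,0.5],[0,0,0,0,0,-8.3,0.5],[0,0,0,0,0,-9,0.5]]'
```

```text
time: 2.25
tool_pos: [496.9, 283.5, 180.8]
eef_rot: [0.0, 0.381, 0.925, 0.0]
force: [0.4, -0.3, -0.2]
finger_gap: 0.502
time: 3.05
tool_pos: [497.5, 282.0, 181.0]
eef_rot: [0.0, -0.002, 1.0, 0.0]
force: [-0.0, -0.1, 0.0]
finger_gap: 0.501
```

```bash
python3 - <<'E'
from h import *
c,P=snap("wrist"); o=bot.get_obs(); print(o["time"],o["tool_pos"],o["eef_rot"],o["joint_pos"],o["force"])
cv2.imwrite("pics/w1.png",c["color"][:,:,::-1]); np.savez("s1.npz",P=P,c=c["color"])
Q=P.reshape(-1,3);Q=Q[~np.isnan(Q).any(1)]
m=(Q[:,2]>38)&(Q[:,2]<95)&(abs(Q[:,0]-467)<50)&(abs(Q[:,1]-283)<20); q=Q[m]
print(len(q),q.min(0),q.max(0))
for z in range(40,82,4):
    t=q[(q[:,2]>=z)&(q[:,2]<z+4)]
    if len(t): print(z,len(t),np.percentile(t[:,0],[1,99]),np.percentile(t[:,1],[1,99]))
E
```

```text
3.1 [497.55348166 281.99945747 180.98886495] [ 8.52067974e-05 -2.08523445e-03  9.99997822e-01  2.95638099e-06] [ 4.95561982e-01  3.47902925e-01  1.64545473e+00 -8.28045690e-05
  1.14808212e+00 -1.07937085e+00] [ 0.35490812 -0.57177577  0.11985673]
1268 [432.4314436  277.31330727  45.06676635] [501.04329762 290.02345706  81.43250533]
44 2 [432.43969949 433.24877654] [278.18471262 286.29874346]
48 14 [433.20083432 434.67509909] [277.52636667 288.63184538]
52 22 [433.94518825 501.03111812] [277.54064497 288.50703645]
56 48 [434.69522845 500.81265221] [277.42258892 289.6220654 ]
60 59 [436.20875316 498.93740287] [277.47881236 289.37045946]
64 115 [438.41920783 497.06959905] [277.55121247 289.72107008]
68 143 [441.35569094 493.6234269 ] [277.61715167 289.5846711 ]
72 243 [444.97968142 489.43145995] [277.68589974 289.46907147]
76 567 [451.47778744 482.96420773] [277.74197858 289.27214778]
80 55 [461.21891857 473.76488413] [278.55672481 287.91783539]
```

View pics/w1.png

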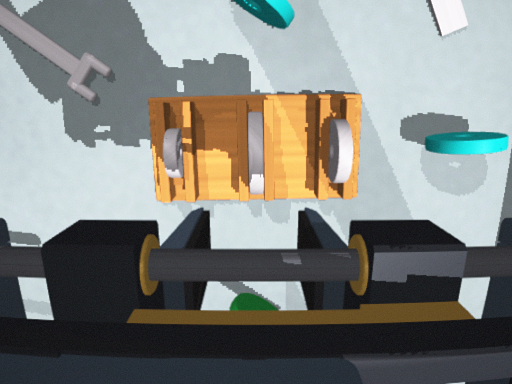

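```bash
python3 - <<'E'
import numpy as np,cv2
from scipy.optimize import least_squares
S=np.load("s1.npz");P=S["P"];Q=P.reshape(-1,3);Q=Q[~np.isnan(Q).any(1)]
m=(Q[:,2]>48)&(Q[:,2]<95)&(abs(Q[:,0]-467)<50)&(abs(Q[:,1]-283)<20); q=Q[m]
print(cv2.minAreaRect(q[:,:2].astype(np.float32)))
a=[];b=[]
for x in range(440,496,3):
    t=q[abs(q[:,0]-x)<1.5]
    if len(t)>8: a.append((x,np.percentile(t[:,1],3)));b.append((x,np.percentile(t[:,1],97)))
for e in (a,b): e=np.array(e);print(np.polyfit(e[:,0]-467,e[:,1],1))
# rim: points with inner y
def f(p): return np.hypot(q[k,0]-p[0],q[k,2]-p[1])-35
k=np.ones(len(q),bool);p=np.array([467,45.])
for i in range(4):
    r=least_squares(f,p,loss="soft_l1",f_scale=.5);p=r.x; e=np.hypot(q[:,0]-p[0],q[:,2]-p[1])-35;k=(abs(e)<2)
print(p,k.sum(),e[k].std())
E
```

```text
((467.1092224121094, 283.5753173828125), (67.9076156616211, 11.841272354125977), 0.9569050073623657)
[2.01707029e-02 2.78002508e+02]
[1.91199945e-02 2.89129707e+02]
[467.76035061  44.59327335] 1260 0.597648224292593
```

```bash
python3 -m inch '[[0.015,0.0008,0.01,0,0,-0.1,0.5],[0.03,0.0016,0.025,0,0,-0.17,0.5],[0.03,0.0016,0.045,0,0,-0.17,0.5],[0.03,0.0016,0.065,0,0,-0.17,0.5],[0.03,0.0016,0.083,0,0,-0.17,0.5],[0.03,0.0016,0.096,0,0,-0.17,0.5],[0.03,0.0016,0.1035,0,0,-0.17,0.5],[0.03,0.0016,0.1035,0,0,-0.17,0.5]]'
python3 - <<'E'
from h import *
o=bot.get_obs(); print(o["time"],o["tool_pos"],o["eef_rot"],o["force"],o["finger_gap"])
c=camera("side");cv2.imwrite("pics/sd2.png",cv2.resize(c["color"][180:330,170:370,::-1],None,fx=4,fy=4))
E
```

```text
time: 3.9
tool_pos: [467.1, 283.3, 76.7]
eef_rot: [-0.001, -0.007, 1.0, -0.0]
force: [0.4, 0.8, 0.4]
finger_gap: 0.499
3.9 [467.07688605 283.32595336  76.65522034] [-7.61274282e-04 -7.13984607e-03  9.99974110e-01 -4.72556746e-04] [0.44694534 0.81129096 0.38480186] 0.49913438174958874
```

View pics/sd2.png

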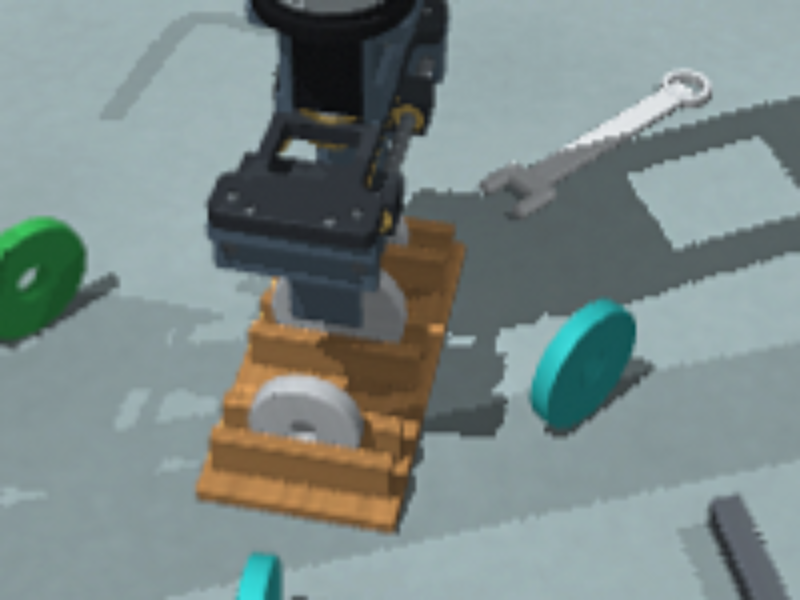

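```bash
python3 -m inch '[[0,0,0,0,0,0,0.3],[0,0,0,0,0,0,0.1],[0,0,0,0,0,0,0],[0,0,0,0,0,0,0],[0,0,0,0,0,0,0],[0,0,0,0,0,0,0],[0,0,0,0,0,0,0],[0,0,0,0,0,0,0]]' 35
python3 -c "
from rig import bot
o=bot.get_obs();print(o)"
```

```text
time: 4.75
tool_pos: [467.7, 283.7, 77.7]
eef_rot: [0.0, -0.007, 1.0, 0.0]
force: [0.3, 0.1, 3.4]
finger_gap: 0.128
{'time': 4.75, 'joint_pos': array([ 5.24206745e-01,  4.15390202e-01,  1.83728326e+00, -6.17217665e-05,
        8.88415560e-01, -1.06130277e+00]), 'qd': array([ 8.82665270e-05,  3.33653336e-04,  5.69592258e-04, -3.34220299e-04,
        3.05066288e-04,  1.15716212e-03]), 'joint_torque': array([ 4.94678342e-02, -3.98208725e+01, -1.76643956e+01,  2.55387579e-02,
       -8.41778400e-02, -7.64542900e-03]), 'tool_pos': array([467.67463418, 283.65724197,  77.73079328]), 'eef_rot': array([ 2.30760161e-04, -7.37598419e-03,  9.99972765e-01,  1.03606684e-04]), 'force': array([0.34506365, 0.11330833, 3.41359959]), 'ft_torque': array([ 0.0463691 , -0.00483925,  0.01335241]), 'finger_gap': 0.12796889256153807}
```

```bash
python3 -m inch '[[0,0,-0.025,0,0,0,0],[0,0,-0.055,0,0,0,0],[-0.01,-0.015,-0.083,0,0,0.2,0],[-0.035,-0.05,-0.083,0,0,0.5,0],[-0.06,-0.086,-0.083,0,0,0.8,0],[-0.083,-0.12,-0.083,0,0,1.1,0],[-0.106,-0.153,-0.083,0,0,1.4,0],[-0.125,-0.18,-0.083,0,0,1.53,0]]'
python3 -m inch '[[0,0,0.01,0,0,0,0],[0,0,0.02,0,0,0,0],[0,0,0.03,0,0,0,0],[0,0,0.038,0,0,0,0],[0,0,0.038,0,0,0,0],[0,0,0.038,0,0,0,0],[0,0,0.038,0,0,0,0],[0,0,0.038,0,0,0,0]]'
python3 - <<'E'
from h import *
S={}
for n in ["wrist","side","scene"]:
    c,P=snap(n);cv2.imwrite(f"pics/{n}3.png",c["color"][:,:,::-1]);S[n]=P
np.savez("s3.npz",**S)
o=bot.get_obs();print(o)
E
```

```text
time: 5.55
tool_pos: [595.6, 103.4, 159.4]
eef_rot: [-0.001, 0.06, 0.998, -0.0]
force: [0.1, 0.7, -3.3]
finger_gap: 0.127
time: 6.35
tool_pos: [595.5, 105.7, 123.1]
eef_rot: [0.001, 0.059, 0.998, 0.0]
force: [0.0, -0.2, -2.3]
finger_gap: 0.126
{'time': 6.5, 'joint_pos': array([ 1.56401884e-01,  4.46025769e-01,  1.64648723e+00, -2.02542639e-05,
        1.04823764e+00, -1.29571729e+00]), 'qd': array([ 0.0001354 ,  0.00098915,  0.00136163,  0.0011226 ,  0.00013237,
       -0.00148734]), 'joint_torque': array([ 4.76416934e-02, -4.71759546e+01, -2.17547143e+01, -9.54699295e-03,
        7.93112791e-02, -1.33961953e-04]), 'tool_pos': array([595.35986245, 105.51854278, 122.87405572]), 'eef_rot': array([4.13123875e-04, 5.92987120e-02, 9.98240194e-01, 8.15504994e-05]), 'force': array([ 0.2722697 , -0.24003356, -2.41260334]), 'ft_torque': array([ 0.09909382, -0.010229  ,  0.02724844]), 'finger_gap': 0.13081494603042534}
```

View pics/wrist3.png

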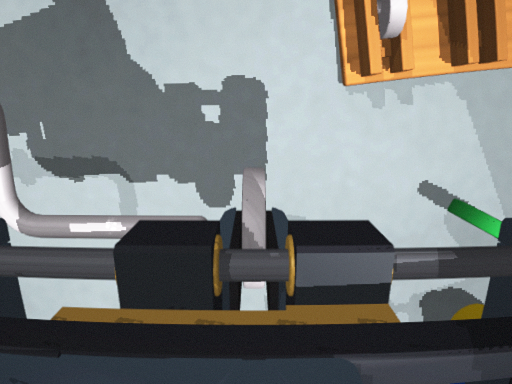

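View pics/scene3.png

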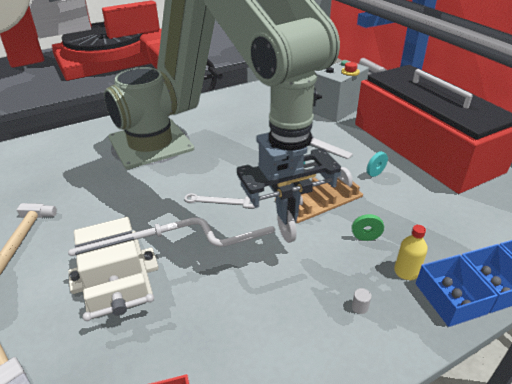

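View pics/side3.png

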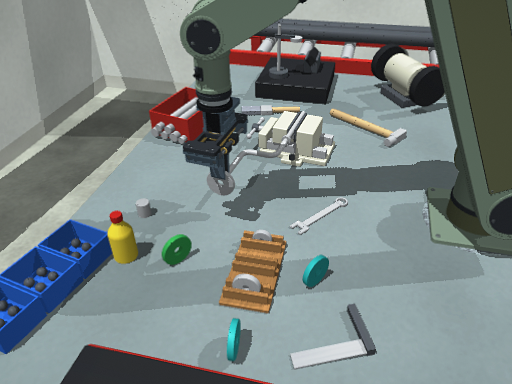

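```bash
python3 - <<'E'
import numpy as np,cv2
from h import q2R
from scipy.optimize import least_squares
from fit import *
S=np.load("s3.npz")
T=np.array([595.4,105.6,122.9]);Rm=q2R([0,.0593,.99824,0])
for n in ["wrist","side","scene"]:
    P=S[n].reshape(-1,3);P=P[~np.isnan(P).any(1)]
    L=(P-T)@Rm
    m=(abs(L[:,1])<11)&(L[:,2]>-20)&(L[:,2]<80)&(abs(L[:,0])<45)
    q=L[m]; q=q[(np.abs(q[:,0])>18)|(q[:,2]>15)]
    print(n,len(q),q.min(0).round(1),q.max(0).round(1))
    # circle radius 35 rim: keep points near
    p=np.array([0,32.7]);
    for i in range(5):
        e=np.hypot(q[:,0]-p[0],q[:,2]-p[1])-35; k=abs(e)<(3 if i<2 else 1.8)
        if n!="wrist": # faces too: use rim by outermost
            k&=e>-1.8
        r=least_squares(lambda p:np.hypot(q[k,0]-p[0],q[k,2]-p[1])-35,p,loss="soft_l1",f_scale=.5);p=r.x
    print("  centre tool x,z",p,k.sum(), "y pct",np.percentile(q[:,1],[2,50,98]))
    # bar leg in tool frame
    m=(L[:,1]<-25)&(L[:,1]>-110)&(abs(L[:,0])<25)&(abs(L[:,2]-32)<14)
    b=L[m]
    if len(b)>20:
        def f(t):
            y=b[:,1]+60
            return np.hypot((b[:,0]-t[0]-t[1]*y)*np.cos(t[1]),b[:,2]-t[2])-7
        r=least_squares(f,[0,0,32],loss="soft_l1",f_scale=.5)
        print("  bar: x@y-60",r.x, "tip y",b[:,1].max(), "x@ring",r.x[0]+60*r.x[1],len(b))
    Q=P;th=np.array([483,-120,90.3,-0.119,-20.])
    for it in range(3):
        q=tof(Q,th); k=(dist(q,th[4])<15-4*it)&(q[:,1]>6)&(q[:,1]<213)&(q[:,2]<12)
        th=fit(Q[k],th).x
    print("  barfit",th.round(3),k.sum())
E
```

```text
wrist 1188 [-29.4  -5.9   2. ] [34.9  6.1 33.8]
  centre tool x,z [-0.31893192 33.10304092] 1177 y pct [-5.55869688 -0.09693024  5.78523661]
  bar: x@y-60 [-2.51162687e-01  6.91064954e-04  3.23578547e+01] tip y -27.27882939160584 x@ring -0.2096987902546502 1888
  barfit [ 4.83464e+02 -1.21203e+02  9.00940e+01 -1.17000e-01 -1.95690e+01] 2327
side 427 [-32.  -10.7 -18.6] [36.   8.9 65.4]
  centre tool x,z [-0.18314885 31.56263447] 64 y pct [-7.09357986  4.80168169  8.23658999]
  bar: x@y-60 [ 4.86134372e-01 -3.05015927e-04  3.18949239e+01] tip y -38.14610102665476 x@ring 0.4678334162894161 92
  barfit [ 4.82606e+02 -1.30811e+02  8.99630e+01 -1.12000e-01 -1.15700e+01] 219
scene 356 [-37.4 -10.9 -18.8] [33.3 10.6 68.2]
  centre tool x,z [-0.57942398 33.58233023] 120 y pct [-10.07991219  -5.30553357   8.90252051]
  bar: x@y-60 [-8.48413480e-01 -4.89347450e-05  3.36859043e+01] tip y -26.00564917755146 x@ring -0.8513495647160689 294
  barfit [ 4.83159e+02 -1.19560e+02  8.86080e+01 -1.20000e-01 -2.05430e+01] 486
```

```bash
python3 -m inch '[[0,-0.005,-0.0003,0,0,0,0],[0,-0.01,-0.0003,0,0,0,0],[0,-0.015,-0.0003,0,0,0,0],[0,-0.019,-0.0003,0,0,0,0],[0,-0.022,-0.0003,0,0,0,0],[0,-0.024,-0.0003,0,0,0,0],[0,-0.026,-0.0003,0,0,0,0],[0,-0.028,-0.0003,0,0,0,0]]'
python3 - <<'E'
from rig import bot
o=bot.get_obs();print(o["force"],o["ft_torque"],o["tool_pos"])
E
python3 -m inch '[[0,-0.002,0,0,0,0,0],[0,-0.004,0,0,0,0,0],[0,-0.006,0,0,0,0,0],[0,-0.008,0,0,0,0,0],[0,-0.01,0,0,0,0,0],[0,-0.012,0,0,0,0,0],[0,-0.014,0,0,0,0,0],[0,-0.016,0,0,0,0,0]]'
python3 - <<'E'
from rig import bot
o=bot.get_obs();print(o["force"],o["ft_torque"],o["tool_pos"])
E
```

```text
time: 7.3
tool_pos: [591.9, 77.6, 122.8]
eef_rot: [0.0, 0.059, 0.998, 0.0]
force: [-0.7, 0.4, -3.3]
finger_gap: 0.13
[-0.6748504   0.44802443 -3.2614985 ] [ 0.09021215 -0.04641136 -0.05245918] [591.8872562   77.60166262 122.77399518]
time: 8.1
tool_pos: [590.0, 61.6, 122.8]
eef_rot: [0.0, 0.059, 0.998, -0.0]
force: [-0.3, -0.3, -2.2]
finger_gap: 0.129
[-0.27692915 -0.33941806 -2.19052897] [0.08176846 0.01580388 0.0096123 ] [589.95794101  61.60488326 122.78804551]
```

```bash
python3 -m inch '[[0,-0.003,0,0,0,0,0],[0,-0.006,0,0,0,0,0],[0,-0.009,0,0,0,0,0],[0,-0.012,0,0,0,0,0],[0,-0.015,0,0,0,0,0],[0,-0.018,0,0,0,0,0],[0,-0.021,0,0,0,0,0],[0,-0.024,0,0,0,0,0]]'
python3 -m inch '[[0,-0.003,0,0,0,0,0],[0,-0.006,0,0,0,0,0],[0,-0.009,0,0,0,0,0],[0,-0.012,0,0,0,0,0],[0,-0.015,0,0,0,0,0],[0,-0.018,0,0,0,0,0],[0,-0.021,0,0,0,0,0],[0,-0.024,0,0,0,0,0]]'
cat > plan.py <<'E'
import numpy as np
from h import *
TH=(483.3,-120.3,-0.1185); A=86.6
def line():
    ds=0.05
    pts=[];ang=[]
    L=[(-1,200-(A+22),None),('a1',22*np.pi/2,None),(0,41,None),('a2',22*np.pi/2,None),(-1,A-22+30,None)]
    x,y,h=85.,200.,-np.pi/2
    for k,l,_ in L:
        n=int(round(l/ds))
        for i in range(n):
            pts.append((x,y));ang.append(h)
            x+=ds*np.cos(h);y+=ds*np.sin(h)
            if k=='a1':h-=ds/22
            if k=='a2':h+=ds/22
    pts=np.array(pts);ang=np.array(ang)
    w=int(12/ds);ker=np.ones(w)/w
    P=np.stack([np.convolve(pts[:,i],ker,'valid') for i in (0,1)],1);H=np.convolve(ang,ker,'valid')
    return P,H+np.pi/2   # heading rel. to straight: 0 .. -pi/2
def inframe(o):
    p=o["tool_pos"];c,s=np.cos(TH[2]),np.sin(TH[2]);d=p[:2]-np.array(TH[:2])
    ty=q2R(o["eef_rot"])[:,1]
    yaw=np.arctan2(ty[1],ty[0])-np.pi/2-TH[2]
    return c*d[0]+s*d[1],-s*d[0]+c*d[1],yaw
E
python3 - <<'E'
from plan import *
o=bot.get_obs();print(o["time"],o["force"],o["ft_torque"],o["tool_pos"],inframe(o))
c,P=snap("wrist");cv2.imwrite("pics/w4.png",c["color"][:,:,::-1]);np.savez("s4.npz",P=P,T=o["tool_pos"],q=o["eef_rot"])
E
```

```text
time: 8.9
tool_pos: [587.1, 37.7, 122.8]
eef_rot: [0.0, 0.059, 0.998, 0.0]
force: [-0.5, -0.1, -3.7]
finger_gap: 0.131
time: 9.7
tool_pos: [584.3, 13.9, 122.8]
eef_rot: [0.0, 0.059, 0.998, 0.0]
force: [-0.8, 1.0, -2.9]
finger_gap: 0.126
9.7 [-0.76578449  1.00635795 -2.94288029] [ 0.06863224 -0.02597693  0.00606648] [584.27355162  13.87973006 122.77078323] (np.float64(84.40232143440234), np.float64(145.1761213864995), np.float64(-0.00020636650296440573))
```

View pics/w4.png

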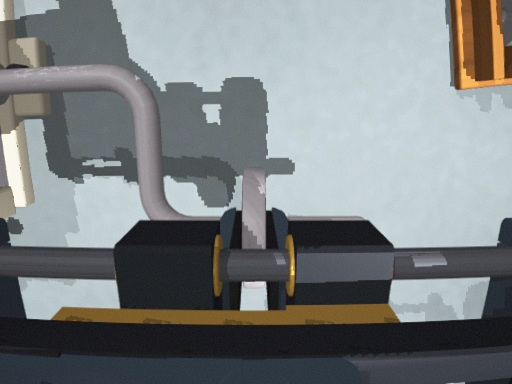

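Wrist view: the ring is on the leg at (254,225), and the crank arm lies ahead at column ~155, with the second bend at (130,85). I'll measure the arm relative to the tool directly.

```bash
python3 - <<'E'
from plan import *
from fit import *
S=np.load("s4.npz")
P=S["P"].reshape(-1,3);P=P[~np.isnan(P).any(1)];L=(P-S["T"])@q2R(S["q"])
m=(abs(L[:,2]-32)<14)
b=L[m]
def cyl(c,i,j,lab):  # line along axis i, fit coordinate j
    def f(t): return np.hypot((c[:,j]-t[0]-t[1]*(c[:,i]-c[:,i].mean())),c[:,2]-t[2])-7
    r=least_squares(f,[np.median(c[:,j]),0,32],loss="soft_l1",f_scale=.5); print(lab,len(c),r.x.round(3),c[:,i].min().round(1),c[:,i].max().round(1))
# tool x = -x'
arm=b[(b[:,0]>22)&(b[:,0]<63)&(b[:,1]<-40)&(b[:,1]>-80)]
cyl(arm,0,1,"arm y")
sh=b[(b[:,0]>70)&(b[:,0]<100)&(b[:,1]<-90)]; cyl(sh,1,0,"shaft x")
leg=b[(abs(b[:,0])<14)&(b[:,1]<-24)&(b[:,1]>-35)]; cyl(leg,1,0,"leg x")
th=np.array([483,-120,90.3,-0.119,-20.]);Q=P
for it in range(3):
    q=tof(Q,th); k=(dist(q,th[4])<15-4*it)&(q[:,1]>6)&(q[:,1]<125)&(abs(q[:,2])<12)
    th=fit(Q[k],th).x
print(th.round(3),k.sum(),"A",107+th[4])
q=tof(Q,th); kk=(abs(q[:,0])<15)&(abs(q[:,1])<25)&(abs(q[:,2])<15)&(np.hypot(q[:,0],q[:,2])>9.5)
print("collar",kk.sum(),np.percentile(q[kk,1],[2,10,50,90,98]) if kk.any() else "")
c,s=np.cos(th[3]),np.sin(th[3]);d=S["T"][:2]-th[:2];print("TCP in frame",c*d[0]+s*d[1],-s*d[0]+c*d[1], "to arm",-s*d[0]+c*d[1]-107-th[4])
E
```

```text
arm y 1947 [-5.8142e+01 -5.0000e-03  3.2228e+01] 22.0 63.0
shaft x 2279 [8.4439e+01 8.0000e-03 3.2232e+01] -146.6 -90.0
leg x 75 [ 6.165 -0.811 36.635] -34.9 -24.1
[ 4.83648e+02 -1.17941e+02  8.98520e+01 -1.13000e-01  6.28460e+01] 1819 A 169.8462077219583
collar 68 [-3.30991804 -3.01598556 -2.25836016 -1.41692036 -0.9900371 ]
TCP in frame 85.16478499660698 142.30015707753535 to arm -27.546050644422955
```

```bash
sed -i 's/^TH=.*/TH=(483.3,-120.3,-0.1185); A=87.0/' plan.py
cat >> plan.py <<'E'
OFF=-0.3
def targets():
    P,H=line()
    # tool x in frame at heading h: (-cos h,-sin h) ; tool y: (-sin h, cos h)
    T=P-OFF*np.stack([-np.cos(H),-np.sin(H)],1)
    return T,H
def rows(start,steps,meas=None):
    """start,steps: index arc length mm from list origin. prints rows relative to start target or measured pose"""
    T,H=targets();I=lambda s:int(round(s/0.05))
    if meas is None: p,h=T[I(start)],H[I(start)]
    else: p,h=np.array(meas[:2]),meas[2]
    ex=np.array([-np.cos(h),-np.sin(h)]);ey=np.array([-np.sin(h),np.cos(h)])
    for s in steps:
        d=T[I(s)]-p
        print([round(float(d@ex)/1000,4),round(float(d@ey)/1000,4),0,0,0,round(float(-(H[I(s)]-h))*180/np.pi/5,2),0])
def nearest(x,y):
    T,H=targets();i=np.argmin(np.hypot(T[:,0]-x,T[:,1]-y));return i*0.05,T[i],H[i]
E
python3 - <<'E'
from plan import *
m=inframe(bot.get_obs());print(m);s,t,h=nearest(*m[:2]);print(s,t,h)
e=np.array([3,6,9,12,15,18,20,22])+s;rows(s,e,m);print();s=e[-1]
for k in range(5):
    e=s+1.6*np.arange(1,9);rows(s,e);print("->",e[-1],targets()[0][int(e[-1]/.05)],targets()[1][int(e[-1]/.05)]);s=e[-1]
E
```

```text
(np.float64(84.3741053532375), np.float64(144.72943138112862), np.float64(-0.0003477030285928273))
49.300000000000004 [ 84.7   144.725] 2.220446049250313e-16
[-0.0003, -0.003, 0, 0, 0, -0.0, 0]
[-0.0003, -0.006, 0, 0, 0, -0.0, 0]
[-0.0003, -0.009, 0, 0, 0, -0.0, 0]
[-0.0003, -0.012, 0, 0, 0, -0.0, 0]
[-0.0003, -0.015, 0, 0, 0, -0.0, 0]
[-0.0003, -0.018, 0, 0, 0, -0.0, 0]
[-0.0003, -0.02, 0, 0, 0, -0.0, 0]
[-0.0003, -0.022, 0, 0, 0, -0.0, 0]

[0.0, -0.0016, 0, 0, 0, -0.0, 0]
[0.0, -0.0032, 0, 0, 0, -0.0, 0]
[0.0, -0.0048, 0, 0, 0, -0.0, 0]
[0.0, -0.0064, 0, 0, 0, -0.0, 0]
[0.0, -0.008, 0, 0, 0, 0.0, 0]
[0.0, -0.0096, 0, 0, 0, 0.08, 0]
[0.0, -0.0112, 0, 0, 0, 0.26, 0]
[0.0001, -0.0128, 0, 0, 0, 0.56, 0]
-> 84.10000000000001 [ 84.61927338 109.94428489] -0.048778409090907804
[0.0, -0.0016, 0, 0, 0, 0.41, 0]
[0.0001, -0.0032, 0, 0, 0, 0.93, 0]
[0.0003, -0.0047, 0, 0, 0, 1.56, 0]
[0.0005, -0.0063, 0, 0, 0, 2.3, 0]
[0.0009, -0.0078, 0, 0, 0, 3.13, 0]
[0.0014, -0.0093, 0, 0, 0, 3.96, 0]
[0.002, -0.0107, 0, 0, 0, 4.79, 0]
[0.0026, -0.0121, 0, 0, 0, 5.63, 0]
-> 96.9 [81.39442495 97.98330789] -
[... 334 characters left out ...]
19] -1.1215909090909428
[0.0001, -0.0016, 0, 0, 0, 0.83, 0]
[0.0002, -0.0031, 0, 0, 0, 1.67, 0]
[0.0005, -0.0046, 0, 0, 0, 2.48, 0]
[0.0009, -0.0062, 0, 0, 0, 3.2, 0]
[0.0014, -0.0077, 0, 0, 0, 3.8, 0]
[0.0019, -0.0091, 0, 0, 0, 4.29, 0]
[0.0025, -0.0106, 0, 0, 0, 4.67, 0]
[0.0032, -0.0121, 0, 0, 0, 4.94, 0]
-> 122.5 [60.10138609 87.29275331] -1.5525473484849117
[0.0, -0.0016, 0, 0, 0, 0.16, 0]
[0.0, -0.0032, 0, 0, 0, 0.21, 0]
[0.0001, -0.0048, 0, 0, 0, 0.21, 0]
[0.0001, -0.0064, 0, 0, 0, 0.21, 0]
[0.0001, -0.008, 0, 0, 0, 0.21, 0]
[0.0002, -0.0096, 0, 0, 0, 0.21, 0]
[0.0002, -0.0112, 0, 0, 0, 0.21, 0]
[0.0002, -0.0128, 0, 0, 0, 0.21, 0]
-> 135.3 [47.30742704 87.26964477] -1.5704545454546097
```

```bash
python3 -m inch '[[-0.0003,-0.003,-0.0003,0,0,0,0],[-0.0003,-0.006,-0.0003,0,0,0,0],[-0.0003,-0.009,-0.0003,0,0,0,0],[-0.0003,-0.012,-0.0003,0,0,0,0],[-0.0003,-0.015,-0.0003,0,0,0,0],[-0.0003,-0.018,-0.0003,0,0,0,0],[-0.0003,-0.02,-0.0003,0,0,0,0],[-0.0003,-0.022,-0.0003,0,0,0,0]]'
python3 -m inch '[[0,-0.0016,0,0,0,0,0],[0,-0.0032,0,0,0,0,0],[0,-0.0048,0,0,0,0,0],[0,-0.0064,0,0,0,0,0],[0,-0.008,0,0,0,0,0],[0,-0.0096,0,0,0,0.08,0],[0,-0.0112,0,0,0,0.26,0],[0.0001,-0.0128,0,0,0,0.56,0]]'
python3 - <<'E'
from plan import *
o=bot.get_obs();print(o["force"],o["ft_torque"],inframe(o),nearest(*inframe(o)[:2]))
E
```

```text
time: 10.55
tool_pos: [581.9, -8.0, 123.1]
eef_rot: [0.0, 0.059, 0.998, 0.0]
force: [0.3, 0.6, -2.1]
finger_gap: 0.13
time: 11.35
tool_pos: [580.4, -20.6, 123.1]
eef_rot: [0.0, 0.085, 0.996, 0.0]
force: [-0.0, 0.6, -2.9]
finger_gap: 0.126
[-0.02532324  0.57856719 -2.85692296] [ 0.12210097 -0.08371272 -0.01891534] (np.float64(84.60142904896838), np.float64(110.47150844354923), np.float64(-0.05097450681951693)) (np.float64(83.55000000000001), array([ 84.64282443, 110.48956794]), np.float64(-0.03877840909090802))
```

```bash
python3 -m inch '[[0,-0.0016,0,0,0,0.41,0],[0.0001,-0.0032,0,0,0,0.93,0],[0.0003,-0.0047,0,0,0,1.56,0],[0.0005,-0.0063,0,0,0,2.3,0],[0.0009,-0.0078,0,0,0,3.13,0],[0.0014,-0.0093,0,0,0,3.96,0],[0.002,-0.0107,0,0,0,4.79,0],[0.0026,-0.0121,0,0,0,5.63,0]]'
python3 - <<'E'
from plan import *
o=bot.get_obs();print(o["force"],o["ft_torque"],inframe(o),nearest(*inframe(o)[:2]))
E
```

```text
time: 12.15
tool_pos: [575.7, -32.1, 123.1]
eef_rot: [0.0, 0.325, 0.946, 0.0]
force: [0.3, 0.7, -3.1]
finger_gap: 0.127
[ 0.25443022  0.72394173 -3.07435657] [ 0.11413062 -0.09870849  0.02445272] (np.float64(81.32874309037567), np.float64(98.51713555218481), np.float64(-0.5445703894190739)) (np.float64(96.45), array([81.61539147, 98.36183038]), np.float64(-0.5193181818181776))
```

```bash
python3 -m inch '[[0.0001,-0.0016,0,0,0,0.83,0],[0.0002,-0.0031,0,0,0,1.67,0],[0.0005,-0.0046,0,0,0,2.5,0],[0.0009,-0.0061,0,0,0,3.33,0],[0.0014,-0.0076,0,0,0,4.17,0],[0.002,-0.0091,0,0,0,5.0,0],[0.0027,-0.0104,0,0,0,5.83,0],[0.0035,-0.0118,0,0,0,6.67,0]]'
python3 - <<'E'
from plan import *
o=bot.get_obs();print(o["force"],o["ft_torque"],inframe(o),nearest(*inframe(o)[:2]))
E
```

```text
time: 12.95
tool_pos: [565.7, -39.3, 123.1]
eef_rot: [0.0, 0.583, 0.812, 0.0]
force: [0.2, 0.0, -2.9]
finger_gap: 0.128
[ 0.21015404  0.04088043 -2.9370893 ] [-0.00376794 -0.04280142  0.00148586] (np.float64(72.25820000819706), np.float64(90.22528459184501), np.float64(-1.1265970999300898)) (np.float64(109.5), array([72.50247155, 89.76888039]), np.float64(-1.1125000000000331))
```

```bash
python3 -m inch '[[0,-0.0016,0,0,0,0.83,0],[0,-0.0031,0,0,0,1.67,0],[0.0002,-0.0046,0,0,0,2.48,0],[0.0006,-0.0062,0,0,0,3.2,0],[0.0011,-0.0077,0,0,0,3.8,0],[0.0016,-0.0091,0,0,0,4.29,0],[0.0022,-0.0106,0,0,0,4.67,0],[0.0029,-0.0121,0,0,0,4.94,0]]'
python3 - <<'E'
from plan import *
o=bot.get_obs();print(o["force"],o["ft_torque"],inframe(o),nearest(*inframe(o)[:2]))
E
```

```text
time: 13.75
tool_pos: [553.3, -40.4, 123.1]
eef_rot: [0.0, 0.743, 0.67, 0.0]
force: [0.8, -0.2, -2.3]
finger_gap: 0.126
[ 0.77533359 -0.17794859 -2.29870769] [-0.00993556  0.05402491  0.0478157 ] (np.float64(60.11072948968534), np.float64(87.62904887440017), np.float64(-1.55561691927471)) (np.float64(122.5), array([60.10138609, 87.29275331]), np.float64(-1.5525473484849117))
```

```bash
python3 -m inch '[[-0.0002,-0.0018,0,0,0,0.16,0],[-0.0002,-0.0036,0,0,0,0.2,0],[-0.0002,-0.0054,0,0,0,0.2,0],[-0.0002,-0.0072,0,0,0,0.2,0],[-0.0002,-0.009,0,0,0,0.2,0],[-0.0002,-0.0108,0,0,0,0.2,0],[-0.0002,-0.0126,0,0,0,0.2,0],[-0.0002,-0.0144,0,0,0,0.2,0]]'
python3 - <<'E'
from plan import *
o=bot.get_obs();m=inframe(o);print(o["force"],o["ft_torque"],m,nearest(*m[:2]))
c,P=snap("wrist");cv2.imwrite("pics/w5.png",c["color"][:,:,::-1]);np.savez("s5.npz",P=P,T=o["tool_pos"],q=o["eef_rot"])
s=nearest(*m[:2])[0]
e=s+1.6*np.arange(1,9);rows(s,e,m);s=e[-1]
for k in range(5):
    e=s+1.6*np.arange(1,9);rows(s,e);print("->",e[-1],targets()[0][int(e[-1]/.05)],targets()[1][int(e[-1]/.05)]);s=e[-1]
E
```

```text
time: 14.55
tool_pos: [538.9, -39.0, 123.1]
eef_rot: [0.0, 0.748, 0.664, 0.0]
force: [-0.0, 0.4, -3.2]
finger_gap: 0.128
[-0.03964294  0.43346747 -3.23571718] [-0.02299633  0.00098912  0.03124587] (np.float64(45.6062048365072), np.float64(87.27461551260828), np.float64(-1.5709741763173524)) (np.float64(137.0), array([45.60742714, 87.26906374]), np.float64(-1.5704545454546097))
[-0.0, -0.0016, 0, 0, 0, -0.01, 0]
[-0.0, -0.0032, 0, 0, 0, -0.01, 0]
[-0.0, -0.0048, 0, 0, 0, -0.01, 0]
[-0.0, -0.0064, 0, 0, 0, -0.01, 0]
[-0.0, -0.008, 0, 0, 0, -0.01, 0]
[-0.0, -0.0096, 0, 0, 0, -0.01, 0]
[-0.0, -0.0112, 0, 0, 0, -0.01, 0]
[-0.0, -0.0128, 0, 0, 0, -0.01, 0]
[-0.0, -0.0016, 0, 0, 0, -0.0, 0]
[-0.0, -0.0032, 0, 0, 0, -0.0, 0]
[-0.0, -0.0048, 0, 0, 0, -0.0, 0]
[-0.0, -0.0064, 0, 0, 0, -0.06, 0]
[-0.0, -0.008, 0, 0, 0, -0.23, 0]
[-0.0001, -0.0096, 0, 0, 0, -0.51, 0]
[-0.0002, -0.0112, 0, 0, 0, -0.9, 0]
[-0.0003, -0.0128, 0, 0, 0, -1.4, 0]
-> 162.60000000000002 [20.00029329 86.93699348] -1.4484848484849042
[-0.0, -0.0016, 0, 0, 0, -0.61, 0]
[-0.0002, -0.0032, 0, 0, 0, -1.34, 0]
[-0.0004, -0.0048
[... 663 characters left out ...]
016, 0, 0, 0, -0.82, 0]
[-0.0002, -0.0032, 0, 0, 0, -1.55, 0]
[-0.0005, -0.0048, 0, 0, 0, -2.17, 0]
[-0.0008, -0.0063, 0, 0, 0, -2.68, 0]
[-0.0012, -0.0079, 0, 0, 0, -3.08, 0]
[-0.0017, -0.0094, 0, 0, 0, -3.37, 0]
[-0.0021, -0.011, 0, 0, 0, -3.54, 0]
[-0.0026, -0.0125, 0, 0, 0, -3.61, 0]
-> 201.00000000000006 [-0.2849384  59.11101699] -2.840909090906507e-05
[-0.0, -0.0016, 0, 0, 0, -0.0, 0]
[-0.0, -0.0032, 0, 0, 0, -0.0, 0]
[-0.0, -0.0048, 0, 0, 0, -0.0, 0]
[-0.0, -0.0064, 0, 0, 0, -0.0, 0]
[-0.0, -0.008, 0, 0, 0, -0.0, 0]
[-0.0, -0.0096, 0, 0, 0, -0.0, 0]
[-0.0, -0.0112, 0, 0, 0, -0.0, 0]
[-0.0, -0.0128, 0, 0, 0, -0.0, 0]
-> 213.80000000000007 [-0.28494029 46.31100847] 2.220446049250313e-16
```

View pics/w5.png

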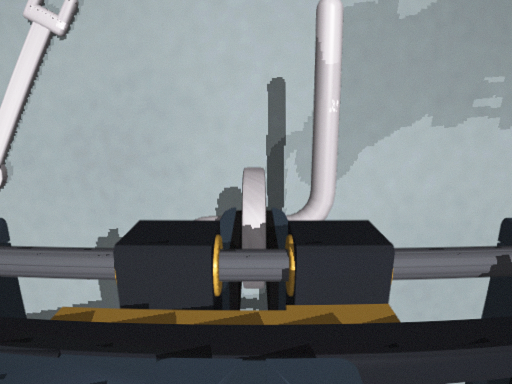

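Wrist view: the ring at (254,225) is on the arm, the free leg is at column ~325, and the second bend starts near (205,218). There is no contact force.

```bash
python3 -m inch '[[0,-0.0016,0,0,0,0,0],[0,-0.0032,0,0,0,0,0],[0,-0.0048,0,0,0,0,0],[0,-0.0064,0,0,0,0,0],[0,-0.008,0,0,0,0,0],[0,-0.0096,0,0,0,0,0],[0,-0.0112,0,0,0,0,0],[0,-0.0128,0,0,0,0,0]]'
python3 -m inch '[[0,-0.0016,0,0,0,0,0],[0,-0.0032,0,0,0,0,0],[0,-0.0048,0,0,0,0,0],[0,-0.0064,0,0,0,-0.06,0],[0,-0.008,0,0,0,-0.23,0],[-0.0001,-0.0096,0,0,0,-0.51,0],[-0.0002,-0.0112,0,0,0,-0.9,0],[-0.0003,-0.0128,0,0,0,-1.4,0]]'
python3 - <<'E'
from plan import *
o=bot.get_obs();print(o["force"],o["ft_torque"],inframe(o),nearest(*inframe(o)[:2]))
E
```

```text
time: 15.4
tool_pos: [526.2, -37.5, 123.1]
eef_rot: [0.0, 0.748, 0.664, 0.0]
force: [-0.7, 0.2, -3.5]
finger_gap: 0.13
time: 16.2
tool_pos: [513.5, -36.3, 123.1]
eef_rot: [0.0, 0.705, 0.709, 0.0]
force: [-0.8, -0.1, -2.5]
finger_gap: 0.127
[-0.82392951 -0.14860877 -2.54619443] [-0.00355327  0.0226702  -0.00912672] (np.float64(20.019388360946266), np.float64(86.95857729194269), np.float64(-1.446161131166448)) (np.float64(162.60000000000002), array([20.00029329, 86.93699348]), np.float64(-1.4484848484849042))
```

```bash
python3 -m inch '[[0,-0.0016,0,0,0,-0.61,0],[-0.0002,-0.0032,0,0,0,-1.34,0],[-0.0004,-0.0048,0,0,0,-2.16,0],[-0.0008,-0.0063,0,0,0,-2.99,0],[-0.0012,-0.0079,0,0,0,-3.82,0],[-0.0018,-0.0094,0,0,0,-4.66,0],[-0.0025,-0.0108,0,0,0,-5.49,0],[-0.0033,-0.0122,0,0,0,-6.32,0]]'
python3 - <<'E'
from plan import *
o=bot.get_obs();print(o["force"],o["ft_torque"],inframe(o),nearest(*inframe(o)[:2]))
E
```

```text
time: 17.0
tool_pos: [501.3, -39.7, 123.1]
eef_rot: [0.0, 0.485, 0.875, 0.0]
force: [0.0, 1.0, -2.6]
finger_gap: 0.127
[ 0.0252629   0.99764171 -2.56629433] [-0.00620812 -0.06712714 -0.03995881] (np.float64(8.332714509561836), np.float64(82.18764322685078), np.float64(-0.8932592846273133)) (np.float64(175.35000000000002), array([ 8.32177583, 82.21615231]), np.float64(-0.8988636363636551))
```

```bash
python3 -m inch '[[-0.0001,-0.0016,0,0,0,-0.83,0],[-0.0002,-0.0032,0,0,0,-1.67,0],[-0.0005,-0.0048,0,0,0,-2.5,0],[-0.0009,-0.0063,0,0,0,-3.33,0],[-0.0014,-0.0078,0,0,0,-4.17,0],[-0.0021,-0.0093,0,0,0,-5.0,0],[-0.0028,-0.0107,0,0,0,-5.83,0],[-0.0036,-0.0121,0,0,0,-6.67,0]]'
python3 - <<'E'
from plan import *
o=bot.get_obs();print(o["force"],o["ft_torque"],inframe(o),nearest(*inframe(o)[:2]))
E
```

```text
time: 17.8
tool_pos: [492.9, -49.1, 123.1]
eef_rot: [0.0, 0.213, 0.977, 0.0]
force: [-0.5, 0.6, -3.2]
finger_gap: 0.127
[-0.50582405  0.64962352 -3.16359264] [ 0.06586893 -0.08110876 -0.04984834] (np.float64(1.1374739744903586), np.float64(71.79681385364988), np.float64(-0.31112049119177715)) (np.float64(188.20000000000002), array([ 1.07673476, 71.80445042]), np.float64(-0.3147727272727203))
```

```bash
python3 -m inch '[[-0.0001,-0.0016,0,0,0,-0.82,0],[-0.0002,-0.0032,0,0,0,-1.55,0],[-0.0005,-0.0048,0,0,0,-2.17,0],[-0.0008,-0.0063,0,0,0,-2.68,0],[-0.0012,-0.0079,0,0,0,-3.08,0],[-0.0017,-0.0094,0,0,0,-3.37,0],[-0.0021,-0.011,0,0,0,-3.54,0],[-0.0026,-0.0125,0,0,0,-3.61,0]]'
python3 - <<'E'
from plan import *
o=bot.get_obs();print(o["force"],o["ft_torque"],inframe(o),nearest(*inframe(o)[:2]))
c,P=snap("wrist");cv2.imwrite("pics/w6.png",c["color"][:,:,::-1])
L=(P-o["tool_pos"])@q2R(o["eef_rot"]);L=L.reshape(-1,3);L=L[~np.isnan(L).any(1)]
b=L[(abs(L[:,0])<16)&(L[:,1]<-20)&(L[:,1]>-100)&(L[:,2]<45)&(L[:,2]>15)]
print(len(b))
for y in range(-100,-20,4):
    t=b[(b[:,1]>=y)&(b[:,1]<y+4)]
    if len(t):print(y,len(t),t[:,2].min().round(1),np.percentile(t[:,0],[2,98]).round(1))
E
```

```text
time: 18.6
tool_pos: [490.1, -61.6, 123.1]
eef_rot: [0.0, 0.059, 0.998, 0.0]
force: [-0.1, -0.1, -2.4]
finger_gap: 0.129
[-0.14990138 -0.05953091 -2.38529939] [ 0.0885632  -0.02089376 -0.0050162 ] (np.float64(-0.19408580713951729), np.float64(59.05192157303998), np.float64(0.0004471928505182521)) (np.float64(201.05), array([-0.28493982, 59.06101131]), np.float64(-9.469696969688357e-06))
1787
-100 147 24.3 [-5.3  7. ]
-96 158 23.9 [-5.5  7.1]
-92 159 24.7 [-5.8  7.2]
-88 159 24.5 [-5.7  7.2]
-84 157 24.3 [-5.5  7.1]
-80 156 24.1 [-5.3  7.2]
-76 131 23.8 [-2.6  7.2]
-72 84 24.9 [0.5 7.2]
-68 88 20.2 [ 5.9 13. ]
-64 102 21.9 [ 7.8 13.1]
-60 145 22.3 [ 5.6 12.6]
-56 33 27.6 [5.7 7.5]
-52 35 27.9 [5.7 7.4]
-48 36 28.0 [5.8 7.3]
-44 32 27.6 [5.8 7.5]
-40 29 27.5 [5.8 7.3]
-36 30 27.3 [5.4 6.9]
-32 36 27.7 [5.5 6.9]
-28 35 28.2 [5.3 7. ]
-24 35 27.1 [5.3 6.9]
```

View pics/w6.png

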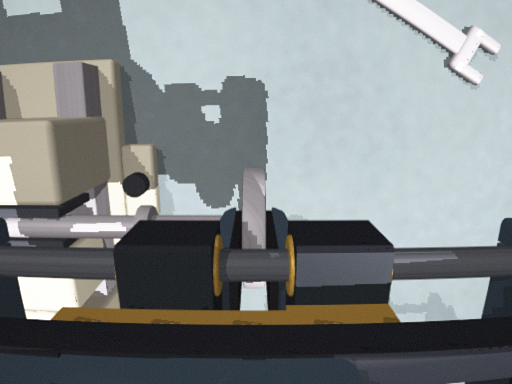

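Wrist view: the ring is on the shaft, with the collar at (145,215). Its near face is about 53 mm ahead of the ring's front face.

```bash
python3 -m inch '[[0,-0.003,0,0,0,0,0],[0,-0.006,0,0,0,0,0],[0,-0.009,0,0,0,0,0],[0,-0.012,0,0,0,0,0],[0,-0.015,0,0,0,0,0],[0,-0.018,0,0,0,0,0],[0,-0.021,0,0,0,0,0],[0,-0.024,0,0,0,0,0]]'
python3 -m inch '[[0,-0.003,0,0,0,0,0],[0,-0.006,0,0,0,0,0],[0,-0.009,0,0,0,0,0],[0,-0.012,0,0,0,0,0],[0,-0.015,0,0,0,0,0],[0,-0.018,0,0,0,0,0],[0,-0.0205,0,0,0,0,0],[0,-0.022,0,0,0,0,0]]'
python3 - <<'E'
from plan import *
o=bot.get_obs();print(o["force"],o["ft_torque"],inframe(o))
c,P=snap("wrist");cv2.imwrite("pics/w7.png",cv2.resize(c["color"][130:300,60:330,::-1],None,fx=2.8,fy=2.8))
L=(P-o["tool_pos"])@q2R(o["eef_rot"]);L=L.reshape(-1,3);L=L[~np.isnan(L).any(1)]
b=L[(L[:,0]>8.2)&(L[:,0]<14)&(L[:,1]<-7)&(L[:,1]>-40)&(L[:,2]<45)&(L[:,2]>15)]
print(len(b),np.percentile(b[:,1],[1,5,50,95,99]) if len(b) else 0)
E
```

```text
time: 19.45
tool_pos: [487.3, -85.6, 123.1]
eef_rot: [0.0, 0.059, 0.998, -0.0]
force: [0.4, 0.7, -2.7]
finger_gap: 0.126
time: 20.25
tool_pos: [484.7, -107.5, 123.1]
eef_rot: [0.0, 0.059, 0.998, -0.0]
force: [-1.1, -0.1, -3.4]
finger_gap: 0.13
[-1.10971826 -0.11709273 -3.44382593] [ 0.06841077 -0.03742577  0.02199949] (np.float64(-0.15872016168742142), np.float64(12.897047722433939), np.float64(-0.0003850379695478634))
114 [-20.6822375  -20.38870195 -18.18591678 -13.69405449 -12.88048668]
```

View pics/w7.png

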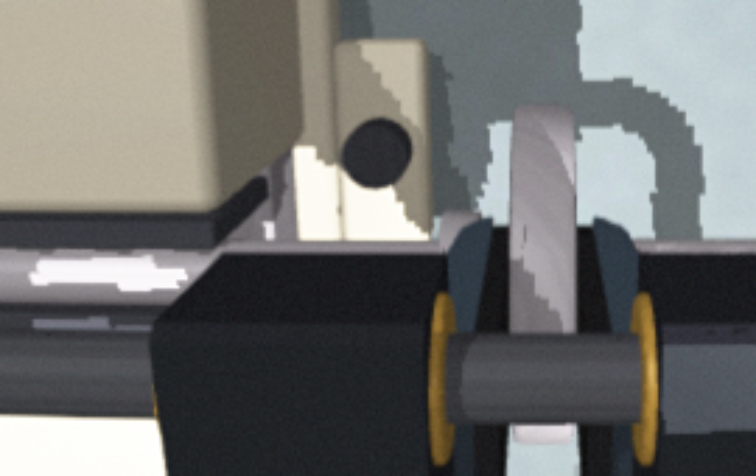

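The crop shows the collar at (460,220), about 7 mm ahead of the ring face at (512,210). I'll creep from here.

```bash
python3 -m inch '[[0,-0.0006,0,0,0,0,0],[0,-0.0012,0,0,0,0,0],[0,-0.0018,0,0,0,0,0],[0,-0.0024,0,0,0,0,0],[0,-0.003,0,0,0,0,0],[0,-0.0036,0,0,0,0,0],[0,-0.0042,0,0,0,0,0],[0,-0.0048,0,0,0,0,0]]'
python3 - <<'E'
from plan import *
o=bot.get_obs();print(o["force"],o["ft_torque"],inframe(o))
E
python3 -m inch '[[0,-0.0001,0,0,0,0,0],[0,-0.0002,0,0,0,0,0],[0,-0.0004,0,0,0,0,0],[0,-0.0005,0,0,0,0,0],[0,-0.0006,0,0,0,0,0],[0,-0.0008,0,0,0,0,0],[0,-0.0009,0,0,0,0,0],[0,-0.001,0,0,0,0,0]]'
python3 - <<'E'
from plan import *
o=bot.get_obs();print(o["force"],o["ft_torque"],inframe(o))
E
```

```text
time: 21.1
tool_pos: [484.1, -112.0, 123.1]
eef_rot: [0.0, 0.059, 0.998, 0.0]
force: [0.6, 0.8, -2.4]
finger_gap: 0.131
[ 0.55494257  0.78940281 -2.41250313] [ 0.14069175 -0.01674031 -0.03353916] (np.float64(-0.177976749042576), np.float64(8.304238341626702), np.float64(-0.00022248956562870292))
time: 21.9
tool_pos: [484.0, -113.0, 123.1]
eef_rot: [0.0, 0.059, 0.998, 0.0]
force: [0.2, 0.1, -2.5]
finger_gap: 0.134
[ 0.20397919  0.09089932 -2.46638807] [ 0.15476684 -0.00936334  0.06019803] (np.float64(-0.17722340234752265), np.float64(7.3330327974323755), np.float64(-0.0002219684419085266))
```

```bash
python3 -m inch '[[0,-0.0001,0,0,0,0,0],[0,-0.0002,0,0,0,0,0],[0,-0.0003,0,0,0,0,0],[0,-0.0004,0,0,0,0,0],[0,-0.0005,0,0,0,0,0],[0,-0.0006,0,0,0,0,0],[0,-0.0007,0,0,0,0,0],[0,-0.0008,0,0,0,0,0]]'
python3 - <<'E'
from plan import *
o=bot.get_obs();print(o["force"],o["ft_torque"],inframe(o))
E
```

```text
time: 22.7
tool_pos: [483.9, -113.8, 123.1]
eef_rot: [0.0, 0.059, 0.998, 0.0]
force: [0.7, 0.5, -2.4]
finger_gap: 0.13
[ 0.69638699  0.48994865 -2.3650606 ] [ 0.14197251  0.00528162 -0.03803021] (np.float64(-0.15908189085919), np.float64(6.537855837508945), np.float64(-0.0002246138658288932))
```

```bash
python3 -m inch '[[0,-0.0001,0,0,0,0,0],[0,-0.0001,0,0,0,0,0],[0,-0.0002,0,0,0,0,0],[0,-0.0002,0,0,0,0,0],[0,-0.0003,0,0,0,0,0],[0,-0.0003,0,0,0,0,0],[0,-0.0004,0,0,0,0,0],[0,-0.0004,0,0,0,0,0]]'
python3 - <<'E'
from plan import *
o=bot.get_obs();print(o["force"],o["ft_torque"],inframe(o))
E
```

```text
time: 23.5
tool_pos: [483.9, -114.2, 123.1]
eef_rot: [0.0, 0.059, 0.998, 0.0]
force: [-0.2, -0.2, -2.6]
finger_gap: 0.125
[-0.15053159 -0.18140649 -2.6198748 ] [ 0.10534353 -0.03554044 -0.03645483] (np.float64(-0.14941230905420588), np.float64(6.1600319988951435), np.float64(-0.00025571312347688613))
```

```bash
python3 -m inch '[[0,-0.0001,0,0,0,0,0],[0,-0.0001,0,0,0,0,0],[0,-0.0002,0,0,0,0,0],[0,-0.0003,0,0,0,0,0],[0,-0.0003,0,0,0,0,0],[0,-0.0004,0,0,0,0,0],[0,-0.0005,0,0,0,0,0],[0,-0.0005,0,0,0,0,0]]'
python3 - <<'E'
from plan import *
o=bot.get_obs();print(o["force"],o["ft_torque"],inframe(o))
E
```

```text
time: 24.3
tool_pos: [483.9, -114.2, 123.1]
eef_rot: [0.0, 0.059, 0.998, 0.0]
force: [0.9, 4.4, -2.6]
finger_gap: 0.129
[ 0.93639301  4.426777   -2.61374737] [ 0.96348698 -0.11491164  0.05860896] (np.float64(-0.1712407253301902), np.float64(6.0989097188696135), np.float64(-0.00046616475436495053))
```

```bash
python3 -m inch '[[0,-0.0001,0,0,0,0,0],[0,-0.0001,0,0,0,0,0],[0,-0.0002,0,0,0,0,0],[0,-0.0002,0,0,0,0,0],[0,-0.0003,0,0,0,0,0],[0,-0.0003,0,0,0,0,0],[0,-0.0004,0,0,0,0,0],[0,-0.0004,0,0,0,0,0]]'
python3 - <<'E'
from plan import *
o=bot.get_obs();print(o["force"],o["ft_torque"],inframe(o))
E
```

```text
time: 25.1
tool_pos: [483.8, -114.3, 123.1]
eef_rot: [0.0, 0.06, 0.998, 0.001]
force: [1.4, 6.3, -1.1]
finger_gap: 0.127
[ 1.39139363  6.2983561  -1.07085786] [ 1.27063851 -0.22755831  0.00325728] (np.float64(-0.16273539125237368), np.float64(6.0144625647614705), np.float64(-0.0007466875707118903))
```

```bash
python3 -m inch '[[0,0.0002,0,0,0,0,0],[0,0.0004,0,0,0,0,0],[0,0.0005,0.0002,0,0,0,0],[0,0.0005,0.0005,0,0,0,0],[0,0.0005,0.0008,0,0,0,0],[0,0.0005,0.0011,0,0,0,0],[0,0.0005,0.0014,0,0,0,0],[0,0.0005,0.0016,0,0,0,0]]'
python3 - <<'E'
from plan import *
o=bot.get_obs();print(o["force"],o["ft_torque"],inframe(o),o["tool_pos"])
E
```

```text
time: 25.9
tool_pos: [484.0, -114.2, 121.9]
eef_rot: [0.0, 0.059, 0.998, 0.0]
force: [0.8, 6.0, 1.6]
finger_gap: 0.126
[0.81294994 6.01603631 1.62402121] [ 1.20234951 -0.06223064 -0.01611197] (np.float64(-0.004877729314919699), np.float64(6.092830049805355), np.float64(-0.0004929777220675224)) [ 484.01546827 -114.24932178  121.9164606 ]
```

```bash
python3 -m inch '[[0,0.0001,-0.0001,0,0,0,0],[0,0.0002,-0.0002,0,0,0,0],[0,0.0003,-0.0003,0,0,0,0],[0,0.0004,-0.0003,0,0,0,0],[0,0.0004,-0.0003,0,0,0,0],[0,0.0004,-0.0003,0,0,0,0],[0,0.0004,-0.0003,0,0,0,0],[0,0.0004,-0.0003,0,0,0,0]]'
python3 - <<'E'
from plan import *
o=bot.get_obs();print(o["force"],o["ft_torque"],inframe(o),o["tool_pos"])
E
```

```text
time: 26.7
tool_pos: [484.0, -114.2, 121.9]
eef_rot: [0.0, 0.059, 0.998, -0.0]
force: [0.7, 4.5, -0.4]
finger_gap: 0.132
[ 0.73058781  4.50580417 -0.36630045] [ 1.03955282 -0.22110467 -0.00943737] (np.float64(-0.008199517462324835), np.float64(6.1027230685786), np.float64(-0.00023074803698969193)) [ 484.01333936 -114.23910543  121.88880775]
```

```bash
python3 -m inch '[[0,0.0001,0,0,0,0,0],[0,0.0002,0,0,0,0,0],[0,0.0003,0,0,0,0,0],[0,0.0004,0,0,0,0,0],[0,0.0005,0,0,0,0,0],[0,0.0006,0,0,0,0,0],[0,0.0007,0,0,0,0,0],[0,0.0007,0,0,0,0,0]]'
python3 - <<'E'
from plan import *
o=bot.get_obs();print(o["force"],o["ft_torque"],inframe(o),o["tool_pos"])
E
```

```text
time: 27.5
tool_pos: [483.6, -113.7, 121.6]
eef_rot: [-0.0, 0.059, 0.998, -0.0]
force: [-0.3, -0.4, -2.9]
finger_gap: 0.132
[-0.31415187 -0.41431191 -2.86142045] [ 0.08998207 -0.05289644 -0.01631601] (np.float64(-0.5169042402681905), np.float64(6.578523803428359), np.float64(1.4147079462512036e-05)) [ 483.56445266 -113.70650091  121.57130564]
```

```bash
python3 -m inch '[[0,0,0.0001,0,0,0,0],[0,0,0.0002,0,0,0,0],[0,0,0.0003,0,0,0,0],[0,0,0.0004,0,0,0,0],[0,0,0.0005,0,0,0,0],[0,0,0.0006,0,0,0,0],[0,0,0.0007,0,0,0,0],[0,0,0.0008,0,0,0,0]]'
python3 - <<'E'
from plan import *
o=bot.get_obs();print(o["force"],o["ft_torque"],inframe(o),o["tool_pos"])
E
```

```text
time: 28.3
tool_pos: [483.9, -113.5, 120.9]
eef_rot: [0.0, 0.059, 0.998, 0.0]
force: [-0.7, 0.8, -3.0]
finger_gap: 0.129
[-0.65432612  0.8414334  -3.04970415] [ 0.03762898 -0.07327964 -0.06604441] (np.float64(-0.17967738833943003), np.float64(6.863714531087076), np.float64(-0.00016633817478678425)) [ 483.93303064 -113.46317813  120.93896852]
```

```bash
python3 -m inch '[[0,0,0.0001,0,0,0,0],[0,0,0.0001,0,0,0,0],[0,0,0.0002,0,0,0,0],[0,0,0.0003,0,0,0,0],[0,0,0.0003,0,0,0,0],[0,0,0.0004,0,0,0,0],[0,0,0.0005,0,0,0,0],[0,0,0.0005,0,0,0,0]]'
python3 - <<'E'
from plan import *
o=bot.get_obs();print(o["force"],o["ft_torque"],inframe(o),o["tool_pos"])
E
```

```text
time: 29.1
tool_pos: [484.0, -113.5, 120.7]
eef_rot: [0.0, 0.059, 0.998, -0.0]
force: [-1.6, 0.7, 0.6]
finger_gap: 0.128
[-1.56546817  0.69450399  0.59991339] [0.1807462  0.12104643 0.01208452] (np.float64(-0.1411804546704053), np.float64(6.842188104117683), np.float64(-0.00018675189329547814)) [ 483.96871268 -113.48910481  120.74622012]
```

```bash
python3 -m inch '[[0,-0.0001,-0.0001,0,0,0,0],[0,-0.0002,-0.0002,0,0,0,0],[0,-0.0003,-0.0002,0,0,0,0],[0,-0.0004,-0.0002,0,0,0,0],[0,-0.0005,-0.0002,0,0,0,0],[0,-0.0006,-0.0002,0,0,0,0],[0,-0.0007,-0.0002,0,0,0,0],[0,-0.0007,-0.0002,0,0,0,0]]'
python3 - <<'E'
from plan import *
o=bot.get_obs();print(o["force"],o["ft_torque"],inframe(o),o["tool_pos"])
E
```

```text
time: 29.9
tool_pos: [484.0, -114.0, 120.7]
eef_rot: [0.0, 0.059, 0.998, 0.0]
force: [0.5, 3.7, 1.8]
finger_gap: 0.129
[0.46264141 3.72068475 1.83120214] [ 0.73545628 -0.03738582 -0.0133392 ] (np.float64(-0.03898832394784668), np.float64(6.312022540259617), np.float64(-0.00024115003906027832)) [ 484.00751046 -114.02763381  120.73827806]
```

```bash
python3 -m inch '[[0,0.0001,-0.0001,0,0,0,0],[0,0.0002,-0.0002,0,0,0,0],[0,0.0003,-0.0003,0,0,0,0],[0,0.0003,-0.0003,0,0,0,0],[0,0.0003,-0.0003,0,0,0,0],[0,0.0003,-0.0003,0,0,0,0],[0,0.0003,-0.0003,0,0,0,0],[0,0.0003,-0.0003,0,0,0,0]]' 10
python3 -m inch '[[0,0,0,0,0,0,0.14],[0,0,0,0,0,0,0.16],[0,0,0,0,0,0,0.18],[0,0,0,0,0,0,0.22],[0,0,0,0,0,0,0.26],[0,0,0,0,0,0,0.3],[0,0,0,0,0,0,0.33],[0,0,0,0,0,0,0.35]]' 10
python3 - <<'E'
from plan import *
o=bot.get_obs();print(o["force"],o["ft_torque"],inframe(o),o["tool_pos"],o["finger_gap"])
E
```

```text
time: 30.7
tool_pos: [483.7, -114.1, 120.9]
eef_rot: [-0.0, 0.059, 0.998, -0.0]
force: [0.9, -1.3, -2.8]
finger_gap: 0.129
time: 31.5
tool_pos: [483.9, -113.9, 121.0]
eef_rot: [0.0, 0.059, 0.998, 0.0]
force: [0.2, 0.3, -0.1]
finger_gap: 0.346
[ 0.18496286  0.31467941 -0.1364182 ] [ 0.13164471 -0.01342782 -0.02051215] (np.float64(-0.1701430641666043), np.float64(6.464097372122614), np.float64(-0.00019391266534568574)) [ 483.89525421 -113.86111998  120.96001924] 0.3458625957005074
```

```bash
python3 -m inch '[[0,0,-0.004,0,0,0,0.35],[0,0,-0.01,0,0,0,0.35],[0,0,-0.018,0,0,0,0.35],[0,0,-0.03,0,0,0,0.35],[0,0,-0.05,0,0,0,0.35],[0,0,-0.07,0,0,0,0.35],[0,0,-0.09,0,0,0,0.35],[0.0,0,-0.1,0,0,0,0.35]]'
python3 - <<'E'
from plan import *
for i,n in enumerate(["wrist","scene","side"]):
    c,P=snap(n)
    cv2.imwrite(f"pics/{n}9.png",c["color"][:,:,::-1])
    c_,s_=np.cos(TH[2]),np.sin(TH[2]);d=P.reshape(-1,3);d=d[~np.isnan(d).any(1)]-[TH[0],TH[1],90]
    q=np.stack([c_*d[:,0]+s_*d[:,1],-s_*d[:,0]+c_*d[:,1],d[:,2]],1)
    m=(np.hypot(q[:,0],q[:,2])<40)&(np.hypot(q[:,0],q[:,2])>16)&(abs(q[:,1]-6)<18)
    r=q[m];print(n,len(r),np.percentile(r[:,1],[2,50,98]).round(1),r.min(0).round(1),r.max(0).round(1))
    if n=="wrist":
        r=r[r[:,2]>10];print(cv2.minAreaRect(r[:,:2].astype(np.float32)))
print(bot.get_obs()["force"],bot.get_obs()["time"])
E
```

```text
time: 32.3
tool_pos: [484.8, -114.1, 223.7]
eef_rot: [0.002, 0.059, 0.998, -0.0]
force: [-0.0, -0.4, 0.1]
finger_gap: 0.347
wrist 1234 [ 0.4  5.9 12.1] [-35.1   0.2  -2.4] [33.4 12.3 34.3]
((-1.1292648315429688, 6.256844520568848), (63.44791793823242, 12.013802528381348), 0.14297381043434143)
scene 254 [-0.5  4.6 11.3] [-26.2  -3.8 -31.7] [36.9 11.7 32.5]
side 353 [ 2.6 11.2 15.1] [-36.3  -1.6 -36.7] [31.1 17.8 34. ]
[ 0.82278211 -0.07554338  0.32806543] 32.45
```

View pics/wrist9.png

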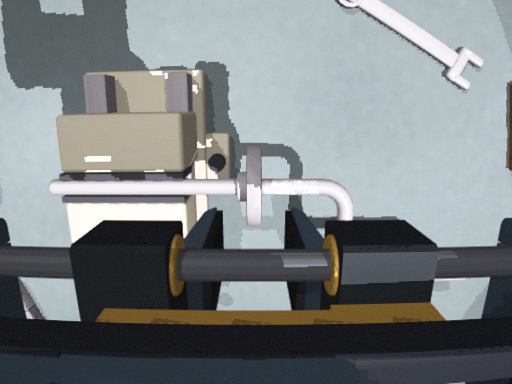

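View pics/scene9.png

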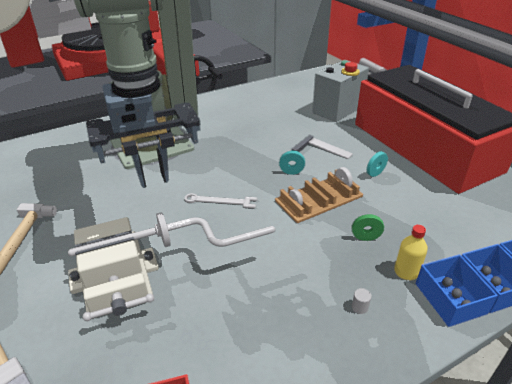

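The ring hangs square at wrist (254,187), touching the collar at (243,187). The other two rings are still in the rack, and the gripper is clear.

```bash
python3 -c "
from rig import bot,ticket
print(bot.get_obs()['qd'].round(4));print(ticket.sign_off())"
```

```text
[-0.0015  0.018   0.0325  0.0003 -0.0035  0.0001]
the job is handed in; nothing more can be done
None
```

The 70 mm ring is hanging released on the shaft against the collar, and I handed the job in at about 32 s.

- **How it went:** I took the ring from the middle rack slot and threaded it on the free leg. I found the real crank arm with the wrist camera, about 20 mm short of the drawing, and took the ring round both bends. No contact force showed in the readings at the end of each move.
- **Force at the collar:** I crept up to the collar until it touched. The highest contact reading was about 7 N, made up of 6 N against the collar and about 4 N of vertical drag while lowering. It hung on briefly after I eased off, so I backed away about half a millimetre. I then set the ring's weight on the bar, nudged it back to the collar at about 4 N, eased off and let go.
- **Final checks:** The wrist camera puts the ring's centre at y ≈ 6.2 mm from the stop (6.0 mm is flat against the collar), square within about 0.2°. The gripper is about 100 mm clear, with force readings near zero, and both other rings still show in the rack.
- **What disagreed:** The side camera put the ring a few mm further out than the wrist camera did, and the scene camera slightly closer in. I trusted the wrist view, which agrees with where the contact was felt. I saw force readings only at the end of each move, so a short peak between readings would not have shown.

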